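# Hang the dipper in the notch of the parts bin's lip

### The arm

A 7-joint arm with a two-finger parallel gripper is mounted at the origin on the work surface. World frame = base frame: x ahead of the robot, y to its left, z up, the work surface at z = 0. Lengths are in mm, angles in rad, forces in N, time in s.
With the tool pointing down it reaches from about 425 to 875 mm from the base axis. Payload 4.7 kg.
Tool frame: the origin (TCP) lies midway between the tips of the shut fingers; the grasp point (between the pads) lies 19 mm behind it; z points along the fingers, y is the direction in which the jaws open and shut (so a half turn about z gives the same grasp; the last joint's range is limited). The gripper opens to 85 mm and grips with 20 to 120 N. Pads are 22 mm wide; open, the fingers measure 114 mm over their backs; the gripper's body (76 mm by 85 mm) begins 54 mm behind the grasp point. The pads swing forward as they close: fully open they stand 13 mm farther back than shut.
Start: joints at [-1.117, 0.321, -0.07, 1.45, 0.023, 1.371, -0.057], TCP at [276.771, 588.152, 231.349] pointing down, gripper open.
Joint ranges: [-2.86, 2.86], [-0.3, 2.09], [-1.38, 1.24], [0.06, 2.45], [-1.56, 4.7], [0.09, 2.05], [-2.69, 2.69]. Speed limits (rad/s): [2.57, 2.57, 3.14, 3.14, 3.14, 3.14, 3.14].

### API

Orientations are given as [roll, pitch, yaw] about the fixed x, y, z axes, in that order (R = Rz(yaw) Ry(pitch) Rx(roll)).
In Python, from station import arm gives the robot as it stands. The module is installed in compiled form; this text tells all that it offers.
- The arm moves only by the tool apply_moves, never from a script. Its argument "deltas" is a list that holds one entry, the list of rows, each a list of 6 numbers: the shift along the tool's x, y, z in m, then the turn, a rotation vector about the tool's x, y, z in degrees. In form: [[[x, y, z, ax, ay, az], ...]]. A call has 1 to 5 rows; each row is the pose to reach, as a shift and turn from the pose measured when the call began, along the tool's axes at that moment; what a row does not reach only later rows make up. A row lasts 1/8 s, in which the tool goes at most 62.5 mm and 10.7 degrees, less where a joint would pass 70% of its speed; a pose out of reach is approached as far as the arm can. A call with a gripper value outside its range is refused whole. "gripper" is the finger opening in m, from 0 to 0.0854, set as the call begins (left out, the last holds). The fingers move at their own pace and stop on an object; "grip_force" is the grip in N (left out, the last holds). Time passes only in rows, so rows that repeat a pose let the fingers close. It gives the time, the measured TCP pose, the force and the opening at its end, in the units of the state.
- arm.state(): the state, without advancing time (a new reading comes with each control period).
- arm.camera(name): name is "scene" or "top" or "wrist"; returns (picture, depth): 420x560x3 uint8, blue, green, red; 420x560 float32, mm along the optical axis (not along the pixel's ray), 0 where there is no reading.
- arm.camera_model(name): a dict with "intrinsics" (3x3 intrinsics, pixels), "k1" (the pictures are not rectified: a ray, as slopes to the right and down, at radius r is drawn at 1 + k1 r^2 times it, then the intrinsics apply), "xyz" and "rotation" of the camera in the world; the wrist camera has in their place "hand_eye" (4x4, takes a point from camera to tool coordinates, whose origin is the TCP and whose axes are the flange's). Camera axes: x right, y up, looking along -z (the intrinsics and any distortion apply to the point x, -y, -z); pixel columns grow to the right and rows downward; lengths in mm; the calibration is good to about 2 mm. A picture is of the moment at which its call begins: read the wrist's pose just before it. camera_model takes no time and is no camera call.
- arm.finish_job(): hands the job in, once; it reports no verdict.
The state is a dict: "time_s": time; "q": joint angles; "joint_velocities": joint speeds; "joint_torque": joint torques, N m; "ee_pos": TCP position; "orientation": TCP orientation; "ft_force": force on the tool from outside, world axes, zero at the start; "torque": the same for the moment, N m; "gripper_width": opening from 0.0 (shut) to 1.0 (fully open).
Only numpy, scipy, OpenCV 4.12 (cv2) and the standard library are available. Lean on these libraries where they do the work, as an engineer would, in place of code of your own. Each camera call takes 0.05 s, during which the arm holds its last target. There are 200 camera calls.

### The job

Hang the parts dipper back on the bin: hook it over the raised steel lip on the bin's far side, cup on the outside, so that the hook drops fully into the notch in the lip and the dipper hangs there by itself when you let go. Work gently: do not press or knock hard on the bin, and leave the spray can, the ball stand and the gauge block where they are.

Things in the scene. Friction and masses are not known exactly. Their poses are not given: they have to be found in the camera images.
- dipper: Steel dipper, about 0.22 kg, standing on its flat cup. Origin: on the underside, below the upright strap; z up, x from strap to cup, y along the hook's width. Cup 64 mm across, 50 high, centred at x = 34. The strap (5 mm thick in x, 14 wide in y) rises at x = 0 to a black grip at its top. A flat hook leaves the strap towards -x, below the grip.
- hook (a point): On the dipper (x = -9, z = 115 mm): middle of the hook's gap, at the underside of its level bridge. Bridge 14 mm wide in y, 4 thick. The gap in x between strap and hook leg is 13 mm (x = -15.5 to -2.5); the leg, 4 mm thick, points down to z = 97.
- grip (a point): On the dipper (x = 0, z = 150 mm): middle of the black grip, which is 9 mm thick in x, 22 mm wide in y and reaches from z = 122 to 175 mm.
- bin: Open grey sheet steel bin, fixed to the bench, 200 x 200 mm, walls 4 mm thick, 130 high, small turned parts inside. Origin: centre of its underside; z up; its +x side, away from the robot, carries the lip: a rigid steel strip 6 mm thick in x, 170 long in y, clamped firmly, top edge level, 150 mm above the bench. More than 25 N between dipper and bin is forcing; 5 N is enough.
- lip_mid (a point): On the bin (x = 98, y = 0, z = 150 mm), axes as the bin's: lip's top edge, mid thickness. The lip has one square notch, 18 mm wide, 12 deep, in the middle of the strip. The strip is clamped elsewhere each time: the notch's middle is anywhere from -30 to 30 mm in y from here, not measured; see it, or feel for it by sliding the hook along the edge, pushing lightly, until it drops in.
- can: White spray can, 54 mm across, 160 mm high, origin at the underside. Leave alone.
- ball: White reference ball (38 mm) on a round stand, 79 mm high, origin at the underside. Leave alone.
- gauge: Steel gauge block 35 x 90 x 25 mm, origin at the underside. Leave alone.
There are look-alikes about, which are no part of the job. There is more than one size of the dipper; the job needs the middle-sized.

How it is judged:
By the outcome, as a careful person would: the job done as asked, in the order asked, and still so for the second after the job is handed in, with the robot touching nothing.
It also fails if it takes over 72 s, if anything falls off the work surface, if the arm or the gripper's body presses on something with over 40 N, if the wrist force passes 120 N, or if a joint passes its speed limit or range.

## Working session

There is one attempt and no reset: what is moved stays moved. The work goes in short steps, Python scripts to look and compute and a tool call to move; the robot and the scene stay as the last step left them, time stands still between calls to the robot, and variables do not carry over. Pictures are saved under pics/ and viewed, about 8 in all and at most 12, crops included, and the job is handed in when it is done.

Besides the shell and the picture viewer there is one more tool, called after ">>>" as name(argument=value, ...), one argument or row to a line, values as JSON. apply_moves: Moves the arm, as the interface text tells. Its arguments: {"type":"object","properties":{"deltas":{"type":"array"},"gripper":{"type":"number"},"grip_force":{"type":"number"}},"required":["deltas"]}

```bash
mkdir -p pics
cat > h.py <<'E'
from station import arm
import numpy as np, cv2
from scipy.spatial.transform import Rotation as R
def cam(n):
    m=arm.camera_model(n)
    if n=='wrist':
        s=arm.state(); T=np.eye(4); T[:3,:3]=R.from_euler('xyz',s['orientation']).as_matrix(); T[:3,3]=s['ee_pos']
        T=T@np.array(m['hand_eye']); return np.array(m['intrinsics']),m['k1'],T[:3,:3],T[:3,3]
    return np.array(m['intrinsics']),m['k1'],np.array(m['rotation']),np.array(m['xyz'])
def slopes(c,u,v):
    K,k1=c[:2]; u=np.asarray(u,float);v=np.asarray(v,float)
    xd=(u-K[0,2])/K[0,0]; yd=(v-K[1,2])/K[1,1]; x,y=xd,yd
    for _ in range(10):
        f=1+k1*(x*x+y*y); x,y=xd/f,yd/f
    return x,y
def ray(c,u,v):
    x,y=slopes(c,u,v); d=np.stack([x,-y,-np.ones_like(x)],-1)
    return d@c[2].T
def cloud(c,D):
    v,u=np.mgrid[:D.shape[0],:D.shape[1]]
    return ray(c,u,v)*D[...,None]+c[3]
def onplane(c,u,v,z):
    d=ray(c,u,v); return c[3]+d*((z-c[3][2])/d[...,2:3])
def proj(c,P):
    p=(np.asarray(P,float)-c[3])@c[2]; x=p[...,0]/-p[...,2]; y=-p[...,1]/-p[...,2]; f=1+c[1]*(x*x+y*y)
    return np.stack([x*f*c[0][0,0]+c[0][0,2],y*f*c[0][1,1]+c[0][1,2]],-1)
E
python3 - <<'E'
from h import *
print(arm.state())
for n in('scene','top'):
    c=cam(n); im,D=arm.camera(n); np.savez(f'{n}0.npz',im=im,D=D); cv2.imwrite(f'pics/{n}0.png',im); print(n,c[3],c[2].round(3).tolist(),c[0].tolist(),(D==0).mean())
E
```

```text
{'time_s': 0.0, 'q': array([-1.11686966,  0.32184443, -0.07005444,  1.4517192 ,  0.02262115,
        1.37080272, -0.05687057]), 'joint_velocities': array([-5.96855992e-04, -8.88709834e-05, -7.60864669e-04, -5.50363685e-04,
       -8.64631630e-05,  1.99562822e-03,  7.15373266e-04]), 'joint_torque': array([ 7.39097436e-05, -4.93588936e+01, -3.82132223e-01, -3.14318848e+01,
        1.30390291e-02,  1.15645319e-02,  2.18530022e-05]), 'ee_pos': array([276.58922995, 587.59724463, 230.18717571]), 'orientation': array([-3.13960962e+00,  1.31055208e-04,  2.70180258e+00]), 'ft_force': array([-0.37406314,  0.47278208,  0.12370125]), 'torque': array([ 0.00270943, -0.00835191, -0.00394023]), 'gripper_width': 0.9994693189125141}
scene [1173.67447511  305.47237166  746.12919083] [0.838, -0.02, 2.24] [[486.79947116458607, 0.0, 281.0790619381066], [0.0, 486.79947116458607, 208.87136165960618], [0.0, 0.0, 1.0]] 0.00552295918367347
top [ 480.90442936 -128.35576254 1061.45783171] [0.147, -0.021, -1.577] [[435.8556802455049, 0.0, 277.9317028304472], [0.0, 435.8556802455049, 208.67751616523964], [0.0, 0.0, 1.0]] 0.003966836734693877
```

View pics/scene0.png

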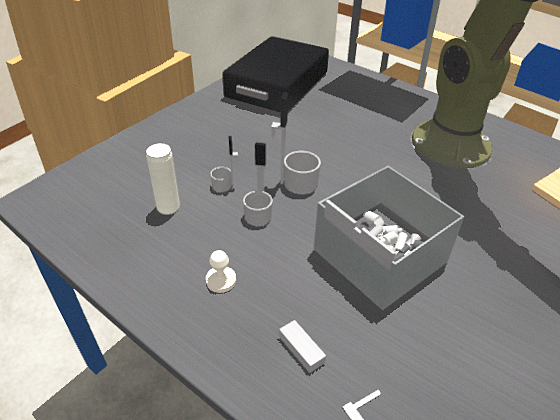

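View pics/top0.png

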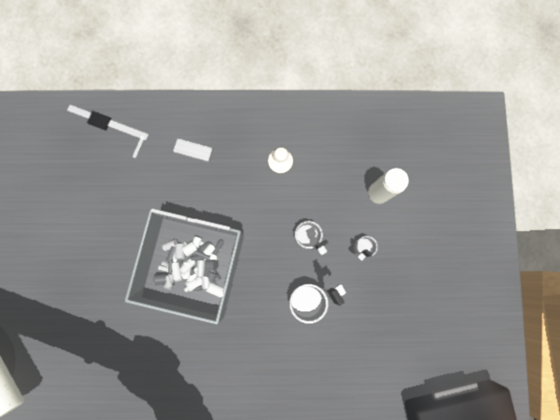

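The scene view shows three upright dippers: small (221,180), medium (258,205) and large (300,172). In the top view they are at small (365,245), medium (309,234) and large (309,303). The bin is at (183,266) in the top view, and its lip runs along its upper edge at about (190,220). I'll measure the cup diameters and the lip next.

```bash
python3 - <<'E'
s=open('h.py').read()
s=s.replace("np.array(m['rotation'])","rot(m['rotation'])").replace("def cam(n)","def rot(r):\n    r=np.array(r); return r if r.ndim==2 else R.from_euler('xyz',r).as_matrix()\ndef cam(n)")
open('h.py','w').write(s)
E
python3 - <<'E'
from h import *
f=np.load('top0.npz');im,D=f['im'],f['D'];c=cam('top');P=cloud(c,D)
print('table',P[200,50],P[100,400])
for n,(u,v) in dict(small=(365,245),mid=(309,234),large=(309,303)).items():
    w=P[v-30:v+30,u-30:u+45].reshape(-1,3); 
    r=w[(w[:,2]>18)]
    h=r[:,2]; print(n,'max z',h.max(), 'n',len(r))
    for lo,hi in((20,44),(44,53),(53,70),(70,95),(95,130),(130,200)):
        q=r[(h>lo)&(h<hi)]
        if len(q): print(lo,hi,len(q),q.min(0).round(),q.max(0).round(),q.mean(0).round(1))
f2=np.load('scene0.npz')
c2=cam('scene');P2=cloud(c2,f2['D']);print('scene table',P2[300,150],P2[110,160])
# lip
for nm,Q in(('top',P),('scene',P2)):
    w=Q.reshape(-1,3); m=(w[:,2]>143)&(w[:,2]<157)&(w[:,0]>380)&(w[:,0]<560)&(w[:,1]>-20)&(w[:,1]<280); q=w[m]
    print(nm,len(q),q.mean(0),q.min(0),q.max(0))
a=cv2.resize(im[195:335,120:250],None,fx=4,fy=4,interpolation=cv2.INTER_CUBIC)
b=cv2.resize(f2['im'][185:285,300:400],None,fx=4,fy=4,interpolation=cv2.INTER_CUBIC)
e=cv2.resize(im[210:330,285:385],None,fx=4,fy=4,interpolation=cv2.INTER_CUBIC)
g=np.zeros((600,800,3),np.uint8);g[:280,:520]=a[:280];g[:280,520:]=0;g[280:600,:400]=b[:320];g[120:600,400:]=e;g[:280,:400]=a[:280,:400]
cv2.imwrite('pics/c1.png',g)
E
```

```text
table [661.52288741 412.89993053  -2.23016225] [ 920.64273951 -468.68149357    1.9675789 ]
small max z 1061.45783170541 n 230
20 44 110 [ 521. -382.   20.] [ 567. -334.   43.] [ 546.1 -360.5   33.2]
44 53 1 [ 524. -337.   44.] [ 524. -337.   44.] [ 523.8 -337.2   44.2]
53 70 6 [ 523. -337.   55.] [ 528. -335.   69.] [ 525.7 -336.2   62.2]
70 95 30 [ 511. -341.   79.] [ 524. -326.   95.] [ 517.1 -332.9   90.7]
95 130 34 [ 511. -343.   95.] [ 532. -331.  130.] [ 521.9 -336.7  112.5]
130 200 32 [ 516. -348.  130.] [ 530. -333.  139.] [ 523.4 -340.2  135.6]
mid max z 1061.45783170541 n 322
20 44 64 [ 537. -249.   20.] [ 599. -191.   44.] [ 577.7 -231.9   32.5]
44 53 111 [ 536. -251.   45.] [ 601. -190.   53.] [ 573.4 -220.4   48.9]
53 70 5 [ 538. -231.   54.] [ 596. -194.   66.] [ 553.5 -215.5   57.3]
70 95 2 [ 537. -231.   72.] [ 539. -230.   81.] [ 537.7 -230.9   76.5]
95 130 51 [ 521. -253.   95.] [ 538. -226.  124.] [ 529.9 -241.9  118.3]
130 200 59 [ 532. -248.  133.] [ 549. -226.  178.] [ 539.8 -235.1  170.5]
large max z 1061.45783170541 n 694
20 44 96 [ 376. -255.   20.] [ 453. -175.   44.] [ 403.1 -233.7   31.8]
44 53 39 [ 375. -255.   44.] [ 449. -175.   53.] [ 402.6 -233.3   48.7]
53 70 261 [ 372. -259.   53.] [ 456. -174.   70.] [ 411.6 -220.5   64.9]
70 95 18 [ 384. -258.   70.] [ 452. -180.   93.] [ 429.7 -242.8   79.5]
95 130 18 [ 427. -258.   99.] [ 446. -249.  130.] [ 436.5 -253.3  113.1]
130 200 96 [ 421. -282.  132.] [ 456. -245.  199.] [ 443.3 -265.4  167.3]
scene table [ 8.77744530e+02 -2.28224633e+02  4.00461453e-01] [ 400.41870122 -746.49837041    1.5812921 ]<stdin>:16: RuntimeWarning: Mean of empty slice.
  ret = um.true_divide(
Traceback (most recent call last):
ValueError: zero-size array to reduction operation minimum which has no identity
```

Run:
```python
from h import *
f=np.load('top0.npz');im,D=f['im'],f['D'];c=cam('top');P=cloud(c,D)
f2=np.load('scene0.npz');c2=cam('scene');P2=cloud(c2,f2['D'])
for v in range(205,232,1): print(v,P[v,190].round(),P[v,170].round(0)) if v%1==0 and v<228 else 0
for nm,Q in(('top',P),('scene',P2)):
    w=Q.reshape(-1,3); m=(w[:,2]>110)&(w[:,2]<165)&(w[:,0]>200)&(w[:,0]<600)&(w[:,1]>-60)&(w[:,1]<280); q=w[m]
    print(nm,len(q),q.mean(0),q.min(0),q.max(0))
a=cv2.resize(im[200:270,140:250],None,fx=4,fy=4,interpolation=cv2.INTER_CUBIC)
b=cv2.resize(f2['im'][190:280,305:405],None,fx=4,fy=4,interpolation=cv2.INTER_CUBIC)
e=cv2.resize(im[210:290,290:385],None,fx=3.6,fy=3.6,interpolation=cv2.INTER_CUBIC)
g=np.zeros((600,800,3),np.uint8)
for x,y,p in((0,0,a),(0,240-10,b),(450,0,e)): g[y:y+p.shape[0],x:x+p.shape[1]]=p[:600-y,:800-x]
cv2.imwrite('pics/c1.png',g)
```

```text
205 [648.  65.  -0.] [648. 114.   1.]
206 [645.  65.  -0.] [645. 113.   3.]
207 [643.  65.  -2.] [643. 114.  -3.]
208 [641.  65.  -2.] [641. 114.  -3.]
209 [638.  64.   0.] [638. 114.  -2.]
210 [635.  65.  -1.] [636. 114.  -1.]
211 [633.  65.  -3.] [633. 113.   0.]
212 [630.  64.  -1.] [631. 114.  -4.]
213 [627.  63.   4.] [607.  79. 150.]
214 [625.  64.   1.] [605.  79. 150.]
215 [623.  64.   1.] [603.  80. 147.]
216 [620.  64.   0.] [603.  82. 136.]
217 [618.  64.  -2.] [606.  92.  92.]
218 [598.  39. 137.] [607.  98.  64.]
219 [596.  39. 137.] [610. 107.  27.]
220 [594.  39. 137.] [607. 106.  29.]
221 [593.  41. 126.] [605. 107.  26.]
222 [ 481. -128. 1061.] [602. 106.  29.]
223 [597.  54.  52.] [600. 106.  28.]
224 [599.  60.  18.] [598. 106.  29.]
225 [595.  59.  27.] [595. 105.  31.]
226 [592.  58.  31.] [592. 105.  31.]
227 [590.  58.  30.] [590. 105.  31.]
top 1154 [490.18454003  61.78490059 128.16755012] [377.24254382 -59.88592314 110.09076173] [599.99701691 171.99686289 154.18452677]
scene 2632 [496.53632347  45.9013698  125.8954181 ] [376.17440778 -59.87995929 110.00262378] [599.98881059 174.07168619 153.35183823]
```

View pics/c1.png

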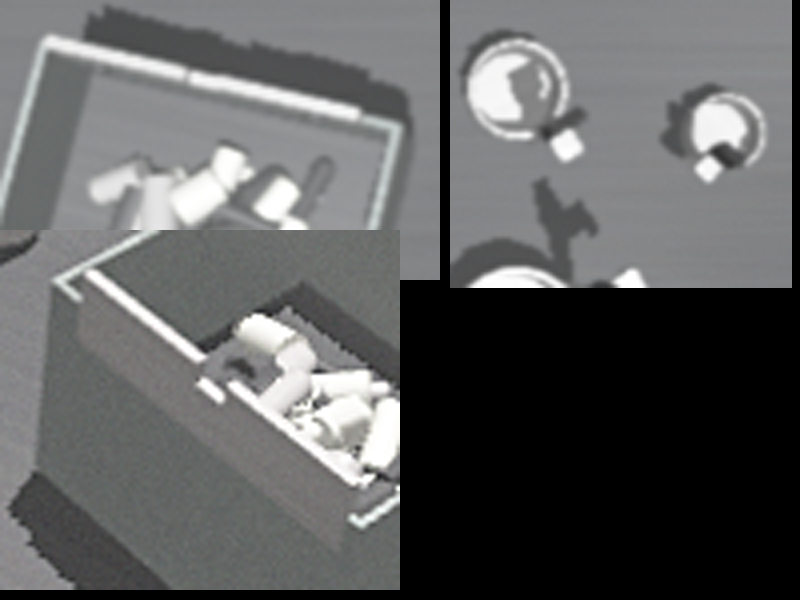

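The crop shows the medium dipper's cup (top px (309,234)) and the smaller one beside it. The notch is a gap in the white lip edge, at top px about (187,219) and scene px about (359,224). Next I'll compute the lip line and the notch from both views, and the dipper's pose.

Run:
```python
from h import *
f=np.load('top0.npz');im,D=f['im'],f['D'];c=cam('top');P=cloud(c,D)
f2=np.load('scene0.npz');c2=cam('scene');P2=cloud(c2,f2['D'])
for nm,Q,I,cc in(('top',P,im,c),('scene',P2,f2['im'],c2)):
    m=(abs(Q[...,2]-150)<5)&(Q[...,0]>540)&(Q[...,0]<640)&(Q[...,1]>-60)&(Q[...,1]<140)
    v,u=np.nonzero(m); q=onplane(cc,u,v,150.)
    mu=q[:,:2].mean(0); U,S,V=np.linalg.svd(q[:,:2]-mu,full_matrices=False); d=V[0]*np.sign(V[0][1]); n=np.array([d[1],-d[0]])
    t=(q[:,:2]-mu)@d; o=(q[:,:2]-mu)@n
    print(nm,len(q),mu,'d',d,'yaw',np.degrees(np.arctan2(-d[0],d[1])),'off',np.percentile(o,[2,50,98]),'ends',np.percentile(t,[0,1,99,100]))
    # brightness profile along the lip
    mid=mu+d*(t.min()+t.max())/2; s=np.arange(-90,91,2)
    pr=[max(I[tuple(np.round(proj(cc,[*(mid+d*a+n*b),150.]))[::-1].astype(int))].mean() for b in(-1,0,1)) for a in s]
    print('mid',mid,[(a,int(b)) for a,b in zip(s,pr) if -50<a<50])
    ts=np.sort(t); g=np.diff(ts); k=g.argmax(); print('gap',ts[k]-(t.min()+t.max())/2,ts[k+1]-(t.min()+t.max())/2, 'centre',mu+d*(ts[k]+ts[k+1])/2)
    # bin walls z~130
# dipper: grip top & rim
for nm,Q,cc in(('top',P,c),('scene',P2,c2)):
    w=Q.reshape(-1,3)
    near=(np.hypot(w[:,0]-565,w[:,1]+222)<55)
    r=w[near&(abs(w[:,2]-50)<4)]; (x,y),_=0,0 if 0 else (0,0)
```

```text
top 214 [594.76044602  37.66110757] d [0.23531698 0.97191868] yaw -13.610308521473998 off [-3.023725   -0.00324838  3.0430087 ] ends [-84.85911757 -83.27105066  82.31119082  83.86229258]
mid [594.64316109  37.17669115] [(np.int64(-48), 244), (np.int64(-46), 244), (np.int64(-44), 242), (np.int64(-42), 241), (np.int64(-40), 243), (np.int64(-38), 244), (np.int64(-36), 242), (np.int64(-34), 240), (np.int64(-32), 238), (np.int64(-30), 242), (np.int64(-28), 244), (np.int64(-26), 242), (np.int64(-24), 240), (np.int64(-22), 239), (np.int64(-20), 241), (np.int64(-18), 242), (np.int64(-16), 240), (np.int64(-14), 238), (np.int64(-12), 240), (np.int64(-10), 240), (np.int64(-8), 242), (np.int64(-6), 242), (np.int64(-4), 241), (np.int64(-2), 241), (np.int64(0), 239), (np.int64(2), 243), (np.int64(4), 240), (np.int64(6), 211), (np.int64(8), 201), (np.int64(10), 231), (np.int64(12), 239), (np.int64(14), 238), (np.int64(16), 240), (np.int64(18), 240), (np.int64(20), 240), (np.int64(22), 239), (np.int64(24), 237), (np.int64(26), 239), (np.int64(28), 240), (np.int64(30), 238), (np.int64(32), 237), (np.
[... 1002 characters left out ...]
), (np.int64(2), 129), (np.int64(4), 118), (np.int64(6), 137), (np.int64(8), 233), (np.int64(10), 253), (np.int64(12), 255), (np.int64(14), 254), (np.int64(16), 252), (np.int64(18), 254), (np.int64(20), 252), (np.int64(22), 252), (np.int64(24), 252), (np.int64(26), 254), (np.int64(28), 236), (np.int64(30), 251), (np.int64(32), 252), (np.int64(34), 209), (np.int64(36), 255), (np.int64(38), 255), (np.int64(40), 252), (np.int64(42), 254), (np.int64(44), 254), (np.int64(46), 254), (np.int64(48), 255)]
gap -7.165499987148314 6.647394081969719 centre [595.02409197  37.85983582]Traceback (most recent call last):
  File "<stdin>", line 20, in <module>
TypeError: cannot unpack non-iterable int object
```

Run:
```python
from h import *
from scipy.optimize import least_squares
for nm in('top','scene'):
    f=np.load(nm+'0.npz');c=cam(nm);Q=cloud(c,f['D'])
    near=np.hypot(Q[...,0]-565,Q[...,1]+222)<60
    v,u=np.nonzero(near&(abs(Q[...,2]-49)<5)); q=onplane(c,u,v,50.)[:,:2]
    q=q[abs(np.hypot(*(q-[568.5,-220.5]).T)-31)<4]
    s=least_squares(lambda p:np.hypot(q[:,0]-p[0],q[:,1]-p[1])-p[2],[568,-220,30],loss='soft_l1').x
    v,u=np.nonzero(near&(Q[...,2]>168)&(Q[...,2]<182)); g=onplane(c,u,v,175.)[:,:2]
    if nm=='scene':
        w=Q[near&(Q[...,2]>125)&(Q[...,2]<172)]; print('scene grip pts',w.mean(0))
    r=cv2.minAreaRect(g.astype(np.float32))
    gc=np.array(r[0]); e=s[:2]-gc
    print(nm,'rim',s,len(q),'griptop',r,g.mean(0),'dist',np.hypot(*e),'yaw',np.degrees(np.arctan2(e[1],e[0])))
    v,u=np.nonzero(near&(abs(Q[...,2]-119)<5)); b=onplane(c,u,v,119.)[:,:2]; 
    if len(b): print('bridge',b.mean(0),b.min(0),b.max(0))
s=arm.state();T=R.from_euler('xyz',s['orientation']).as_matrix();print(T.round(4).tolist())
```

```text
top rim [ 570.19662122 -219.81600646   30.12953227] 111 griptop ((540.5216064453125, -236.4672088623047), (8.797462463378906, 22.195858001708984), 29.188486099243164) [ 540.57416185 -236.38858969] dist 34.0274748286385 yaw 29.297592964835346
bridge [ 530.00357147 -242.34873375] [ 521.11816436 -252.37779452] [ 538.36280912 -228.6428911 ]
scene grip pts [ 542.28925512 -234.76663056  148.66364496]
scene rim [ 568.77706203 -219.68403566   30.61928789] 161 griptop ((544.1132202148438, -232.8679962158203), (18.01227569580078, 20.605016708374023), 39.7974739074707) [ 543.93575734 -233.22087888] dist 27.966442554318892 yaw 28.126558281895587
bridge [ 540.87083975 -236.17064894] [ 532.8198941  -243.95391222] [ 547.77559038 -228.24768477]
[[-0.9049, 0.4257, -0.0007], [0.4257, 0.9049, -0.0017], [-0.0001, -0.0018, -1.0]]
```

```bash
cat > go.py <<'E'
# usage: go.py x y z a [n] : rows toward TCP (world mm), tool pointing down, tool y at a degrees
import sys; from h import *
def go(x,y,z,a,n=0,step=60):
    s=arm.state(); T=R.from_euler('xyz',s['orientation']); p=np.array(s['ee_pos'])
    a=np.radians(a); G=R.from_matrix(np.array([[-np.sin(a),np.cos(a),0],[np.cos(a),np.sin(a),0],[0,0,-1.]]))
    d=T.inv().apply(np.array([x,y,z])-p)/1000; w=(T.inv()*G).as_rotvec(degrees=True)
    N=max(int(np.ceil(np.linalg.norm(d)*1000/step)),int(np.ceil(np.linalg.norm(w)/10)),n,1)
    print('t',round(s['time_s'],2),'pos',p.round(1),'N',N,'F',s['ft_force'].round(1),'w',round(s['gripper_width'],3))
    print([[*(d*i/N).round(4).tolist(),*(w*i/N).round(2).tolist()] for i in range(1,min(N,5)+1)])
if __name__=='__main__': v=list(map(float,sys.argv[1:])); go(*v[:4],*(int(k) for k in v[4:]))
E
python3 go.py 500 150 240 50
```

```text
t 0.1 pos [276.6 587.7 230.3] N 9 F [-0.6 -0.6 -0.5] w 0.999
[[-0.0432, -0.0334, -0.001, -0.01, 0.0, 1.64], [-0.0863, -0.0669, -0.002, -0.02, 0.0, 3.29], [-0.1295, -0.1003, -0.003, -0.03, 0.01, 4.93], [-0.1727, -0.1337, -0.0041, -0.05, 0.01, 6.58], [-0.2158, -0.1672, -0.0051, -0.06, 0.01, 8.22]]
```

>>> apply_moves(
  deltas=[
    [[-0.043,-0.033,-0.001,0,0,1.6],[-0.086,-0.067,-0.002,0,0,3.3],[-0.13,-0.1,-0.003,0,0,5],[-0.173,-0.134,-0.004,0,0,6.6],[-0.216,-0.167,-0.005,0,0,8.2]],
  ],
  gripper=0.04,
)

```text
time_s: 0.72
ee_pos: [401.4, 342.7, 235.3]
orientation: [-3.14, 0.0, 2.558]
ft_force: [0.7, -0.0, 0.2]
gripper_width: 0.466
```

```bash
python3 go.py 500 150 240 50
```

```text
t 0.72 pos [401.4 342.7 235.3] N 4 F [ 0.7 -0.   0.2] w 0.466
[[-0.0471, -0.0266, -0.0011, -0.03, 0.0, 1.64], [-0.0942, -0.0532, -0.0022, -0.06, 0.01, 3.27], [-0.1414, -0.0798, -0.0033, -0.09, 0.01, 4.91], [-0.1885, -0.1064, -0.0044, -0.12, 0.02, 6.54]]
```

>>> apply_moves(
  deltas=[
    [[-0.047,-0.027,-0.001,0,0,1.6],[-0.094,-0.053,-0.002,0,0,3.3],[-0.141,-0.08,-0.003,0,0,4.9],[-0.188,-0.106,-0.004,0,0,6.5]],
  ],
)

```text
time_s: 1.23
ee_pos: [500.1, 148.9, 239.4]
orientation: [-3.139, 0.0, 2.443]
ft_force: [0.6, 0.3, 0.6]
gripper_width: 0.466
```

```bash
python3 go.py 540.5 -236.5 220 29.3
```

```text
t 1.23 pos [500.1 148.9 239.4] N 7 F [0.6 0.3 0.6] w 0.466
[[-0.0398, -0.0385, 0.0029, -0.02, 0.01, 2.96], [-0.0796, -0.0769, 0.0057, -0.03, 0.01, 5.91], [-0.1194, -0.1154, 0.0086, -0.05, 0.02, 8.87], [-0.1592, -0.1538, 0.0115, -0.07, 0.02, 11.82], [-0.199, -0.1923, 0.0143, -0.09, 0.03, 14.78]]
```

>>> apply_moves(
  deltas=[
    [[-0.04,-0.0385,0.003,0,0,3],[-0.08,-0.077,0.006,0,0,6],[-0.12,-0.115,0.009,0,0,9],[-0.159,-0.154,0.0115,0,0,12],[-0.199,-0.192,0.014,0,0,15]],
  ],
)

```text
time_s: 1.85
ee_pos: [528.8, -127.8, 225.6]
orientation: [-3.14, 0.0, 2.18]
ft_force: [-0.9, 0.4, -0.1]
gripper_width: 0.467
```

```bash
python3 go.py 540.5 -236.5 220 29.3
```

```text
t 1.85 pos [ 528.8 -127.8  225.6] N 2 F [-0.9  0.4 -0.1] w 0.467
[[-0.0479, -0.0263, 0.0029, -0.05, 0.01, 2.81], [-0.0959, -0.0526, 0.0057, -0.11, 0.03, 5.61]]
```

Next I'll move over the dipper and check it with the wrist camera before going down.

>>> apply_moves(
  deltas=[
    [[-0.048,-0.026,0.003,0,0,2.8],[-0.096,-0.0526,0.006,0,0,5.6],[-0.096,-0.0526,0.006,0,0,5.6]],
  ],
)

```text
time_s: 2.22
ee_pos: [538.6, -242.4, 219.1]
orientation: [-3.136, 0.002, 2.073]
ft_force: [0.3, 0.3, -0.1]
gripper_width: 0.467
```

```bash
python3 - <<'E'
from h import *
c=cam('wrist');im,D=arm.camera('wrist');cv2.imwrite('pics/w1.png',im);Q=cloud(c,D)
print(arm.camera_model('wrist')['hand_eye'])
near=(np.hypot(Q[...,0]-540,Q[...,1]+236)<35)
for lo,hi in((160,183),(123,160),(112,123)):
    w=Q[near&(Q[...,2]>lo)&(Q[...,2]<hi)]; print(lo,len(w)); 
    if len(w): print(w.mean(0).round(1),w.min(0).round(1),w.max(0).round(1))
print(proj(c,[[540.5,-236.5,175],[540.5,-236.5,122]]))
E
python3 go.py 540.5 -236.5 139 29.3
```

```text
[[-2.80859847e-04  9.60878148e-01  2.76971309e-01  7.06422556e+01]
 [ 9.99999736e-01  4.55454045e-04 -5.66037207e-04  5.29323023e-01]
 [-6.70040486e-04  2.76971077e-01 -9.60878022e-01 -1.42472280e+02]
 [ 0.00000000e+00  0.00000000e+00  0.00000000e+00  1.00000000e+00]]
160 709
[ 539.2 -235.2  173.6] [ 531.1 -248.3  160.2] [ 548.9 -225.4  176.9]
123 200
[ 534.6 -227.6  142.8] [ 531.1 -230.   123.1] [ 539.  -225.5  159.8]
112 441
[ 529.2 -242.3  118.7] [ 519.7 -252.2  112. ] [ 538.3 -226.   122.9]
[[288.29945314 227.30645377]
 [287.11937087 201.57651684]]
t 2.27 pos [ 539.5 -239.   219.1] N 2 F [ 0.6  0.1 -0.3] w 0.473
[[0.0009, 0.0012, 0.04, -0.11, 0.01, -0.13], [0.0018, 0.0024, 0.08, -0.21, 0.03, -0.26]]
```

View pics/w1.png

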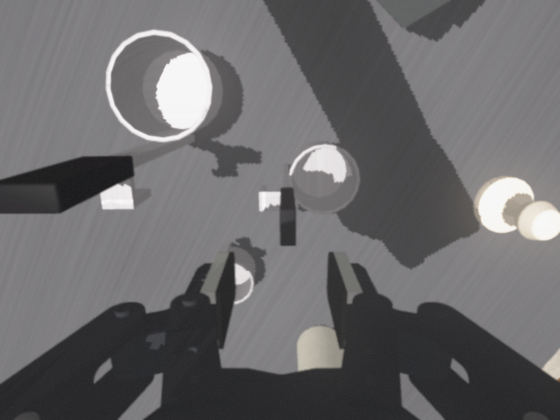

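The wrist view shows the medium dipper's grip at (288,215), standing between the open fingers with the hook at (270,200). That agrees with the position from the top view. I'll go down now.

>>> apply_moves(
  deltas=[
    [[0.001,0.002,0.03,-0.2,0,-0.3],[0.0018,0.0024,0.06,-0.2,0,-0.3],[0.0018,0.0024,0.08,-0.2,0,-0.3],[0.0018,0.0024,0.08,-0.2,0,-0.3]],
  ],
)

```text
time_s: 2.78
ee_pos: [539.7, -234.9, 137.5]
orientation: [-3.139, -0.002, 2.084]
ft_force: [0.6, 0.7, -0.2]
gripper_width: 0.468
```

```bash
python3 go.py 540.5 -236.5 138 29.3
```

```text
t 2.77 pos [ 539.7 -234.9  137.5] N 1 F [ 0.6  0.7 -0.2] w 0.468
[[-0.0018, -0.0001, -0.0005, -0.13, -0.12, 0.13]]
```

>>> apply_moves(
  deltas=[
    [[-0.001,0,0,0,0,0],[-0.001,0,0,0,0,0],[-0.001,0,0,0,0,0],[-0.001,0,0,0,0,0],[-0.001,0,0,0,0,0]],
  ],
  gripper=0.0,
  grip_force=50,
)

```text
time_s: 3.4
ee_pos: [540.5, -236.1, 138.3]
orientation: [-3.14, -0.001, 2.084]
ft_force: [-1.1, -0.1, 4.4]
gripper_width: 0.095
```

```bash
python3 go.py 540.5 -236.5 200 29.3
```

```text
t 3.4 pos [ 540.5 -236.1  138.3] N 2 F [-1.1 -0.1  4.4] w 0.095
[[-0.0001, -0.0001, -0.0309, -0.04, -0.04, 0.06], [-0.0002, -0.0003, -0.0617, -0.08, -0.08, 0.12]]
```

>>> apply_moves(
  deltas=[
    [[0,0,-0.02,0,0,0],[0,0,-0.05,0,0,0],[0,0,-0.08,0,0,0],[0,0,-0.1,0,0,0]],
  ],
)

```text
time_s: 3.9
ee_pos: [541.0, -236.4, 240.6]
orientation: [-3.142, -0.0, 2.084]
ft_force: [0.0, -0.5, -3.2]
gripper_width: 0.099
```

```bash
python3 go.py 604 36 240 -13.55
```

```text
t 3.9 pos [ 541.  -236.4  240.6] N 5 F [ 0.  -0.5 -3.2] w 0.099
[[0.0413, 0.0377, 0.0001, -0.0, -0.0, 8.59], [0.0825, 0.0755, 0.0003, -0.0, -0.0, 17.19], [0.1238, 0.1132, 0.0004, -0.0, -0.0, 25.78], [0.1651, 0.1509, 0.0005, -0.0, -0.0, 34.37], [0.2064, 0.1886, 0.0006, -0.0, -0.0, 42.96]]
```

>>> apply_moves(
  deltas=[
    [[0.02,0.018,0,0,0,4],[0.05,0.046,0,0,0,10.5],[0.08,0.073,0,0,0,17],[0.11,0.1,0,0,0,23],[0.14,0.128,0,0,0,29]],
  ],
)

```text
time_s: 4.53
ee_pos: [583.8, -50.3, 241.5]
orientation: [3.141, -0.0, 1.574]
ft_force: [0.6, 0.2, -3.0]
gripper_width: 0.094
```

```bash
python3 go.py 603.3 33.9 240 -13.55
```

```text
t 4.53 pos [583.8 -50.3 241.5] N 2 F [ 0.6  0.2 -3. ] w 0.094
[[0.0421, 0.0099, 0.0007, 0.01, -0.01, 6.88], [0.0842, 0.0198, 0.0015, 0.02, -0.01, 13.75]]
```

>>> apply_moves(
  deltas=[
    [[0.03,0.007,0.001,0,0,5],[0.06,0.014,0.001,0,0,10],[0.084,0.02,0.001,0,0,13.75],[0.084,0.02,0.001,0,0,13.75],[0.084,0.02,0.001,0,0,13.75]],
  ],
)

```text
time_s: 5.15
ee_pos: [603.3, 32.4, 240.9]
orientation: [3.141, 0.001, 1.334]
ft_force: [-0.3, -0.8, -2.1]
gripper_width: 0.1
```

```bash
python3 go.py 603.3 33.9 190 -13.55
python3 - <<'E'
from h import *
im0,_=arm.camera('wrist');cs=cam('scene');im,D=arm.camera('scene');ct=cam('top');it,Dt=arm.camera('top')
np.savez('s1.npz',im=im,D=D,it=it,Dt=Dt)
s=arm.state();p=np.array(s['ee_pos']);print(p,s['orientation'])
a=cv2.resize(im[80:280,290:430],None,fx=3,fy=3,interpolation=cv2.INTER_CUBIC)
b=cv2.resize(it[190:290,140:270],None,fx=3,fy=3,interpolation=cv2.INTER_CUBIC)
g=np.zeros((600,800,3),np.uint8);g[:600,:420]=a;g[:300,420:800]=b[:,:380]; w=cv2.resize(im0,(380,285));g[300:585,420:]=w
cv2.imwrite('pics/s1.png',g)
E
```

```text
t 5.15 pos [603.3  32.4 240.9] N 1 F [-0.3 -0.8 -2.1] w 0.1
[[0.0015, -0.0004, 0.0509, 0.02, 0.05, -0.01]]
[603.35424464  32.00619566 240.79125229] [3.14110029e+00 7.17192839e-05 1.33233402e+00]
```

View pics/s1.png

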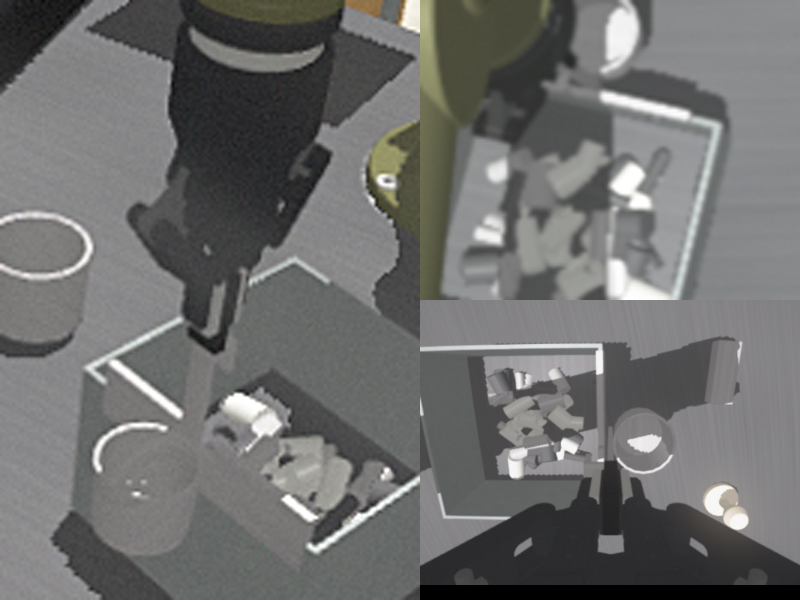

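The view shows the dipper held upright over the lip with its cup on the outside: cup at left, strap near (200,390) in the crop. Now a numeric check of how it sits in the hand.

Run:
```python
from h import *
from scipy.optimize import least_squares
f=np.load('s1.npz');p=np.array([603.35,32.0,240.8]);a=np.radians(-13.55);ux=np.array([np.cos(a),np.sin(a),0]);uy=np.array([-np.sin(a),np.cos(a),0]);o=p-[0,0,138.2]
for nm,D in(('scene',f['D']),('top',f['Dt'])):
    c=cam(nm);Q=cloud(c,D)-o; L=np.stack([Q@ux,Q@uy,Q[...,2]],-1)
    v,u=np.nonzero((abs(L[...,2]-49)<6)&(abs(np.hypot(L[...,0]-34,L[...,1])-31)<5)); q=onplane(c,u,v,o[2]+50.)-o; q=np.stack([q@ux,q@uy],-1)
    if len(q)>30: print(nm,'rim',least_squares(lambda k:np.hypot(q[:,0]-k[0],q[:,1]-k[1])-k[2],[34,0,31],loss='soft_l1').x,len(q))
    w=L[(abs(L[...,0])<12)&(abs(L[...,1])<14)&(L[...,2]>65)&(L[...,2]<105)]
    if len(w): print(nm,'strap',len(w),np.percentile(w,[3,50,97],axis=0).round(1).tolist())
    w=L[(L[...,0]>-25)&(L[...,0]<-4)&(abs(L[...,1])<14)&(L[...,2]>90)&(L[...,2]<122)]
    if len(w): print(nm,'hook',len(w),np.percentile(w,[3,50,97],axis=0).round(1).tolist())
```

```text
scene rim [34.97608207  0.61019805 29.99371633] 351
scene strap 145 [[-2.4, -8.7, 66.1], [1.3, -0.3, 85.3], [3.4, 6.1, 104.3]]
scene hook 56 [[-20.7, -3.8, 98.9], [-16.6, 4.0, 109.4], [-8.6, 5.8, 121.0]]
top rim [33.83870406 -1.91705714 30.59484033] 83
top strap 15 [[-1.7, -9.3, 67.0], [-0.2, -8.9, 83.7], [3.2, -3.7, 100.7]]
top hook 44 [[-18.6, -9.0, 98.1], [-15.3, -5.3, 117.9], [-5.1, 3.5, 121.1]]
```

```bash
python3 go.py 603.3 33.9 180 -13.55
```

```text
t 5.3 pos [603.4  32.  240.8] N 2 F [-0.  -0.1 -3. ] w 0.096
[[0.0009, -0.0003, 0.0304, 0.01, 0.0, -0.06], [0.0018, -0.0005, 0.0608, 0.03, 0.0, -0.11]]
```

>>> apply_moves(
  deltas=[
    [[0.001,-0.0005,0.02,0,0,-0.1],[0.002,-0.0005,0.04,0,0,-0.1],[0.002,-0.0005,0.055,0,0,-0.1],[0.002,-0.0005,0.06,0,0,-0.1],[0.002,-0.0005,0.06,0,0,-0.1]],
  ],
)

```text
time_s: 5.92
ee_pos: [603.3, 34.0, 180.4]
orientation: [3.142, 0.001, 1.334]
ft_force: [-0.1, 0.1, -2.4]
gripper_width: 0.094
```

```bash
python3 go.py 603.3 33.9 173 -13.55
python3 - <<'E'
from h import *
im,D=arm.camera('scene');a=im[130:280,290:430]
cv2.imwrite('pics/s2.png',cv2.resize(a,None,fx=4,fy=4,interpolation=cv2.INTER_CUBIC))
E
```

```text
t 5.92 pos [603.3  34.  180.4] N 1 F [-0.1  0.1 -2.4] w 0.094
[[-0.0001, 0.0, 0.0074, 0.0, 0.03, -0.01]]
```

View pics/s2.png

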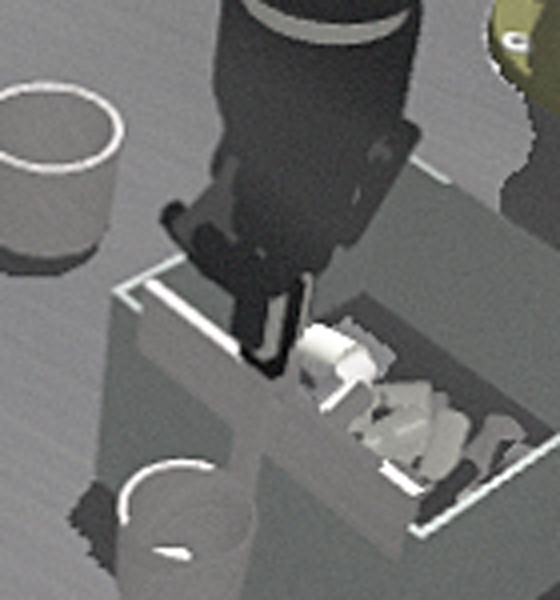

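The strap stands in front of the lip, in line with the notch, with no contact force. I'll creep down.

>>> apply_moves(
  deltas=[
    [[0,0,0.003,0,0,0],[0,0,0.006,0,0,0],[0,0,0.008,0,0,0],[0,0,0.0095,0,0,0],[0,0,0.0105,0,0,0]],
  ],
)

```text
time_s: 6.6
ee_pos: [603.7, 34.0, 170.5]
orientation: [3.141, 0.0, 1.334]
ft_force: [-0.2, 0.5, -2.0]
gripper_width: 0.1
```

>>> apply_moves(
  deltas=[
    [[0,0,0.002,0,0,0],[0,0,0.004,0,0,0],[0,0,0.0055,0,0,0],[0,0,0.007,0,0,0],[0,0,0.008,0,0,0]],
  ],
)

```text
time_s: 7.22
ee_pos: [603.6, 34.0, 162.4]
orientation: [3.141, 0.0, 1.334]
ft_force: [-1.1, 0.5, -1.6]
gripper_width: 0.099
```

>>> apply_moves(
  deltas=[
    [[0,0,0.0005,0,0,0],[0,0,0.001,0,0,0],[0,0,0.0015,0,0,0],[0,0,0.002,0,0,0],[0,0,0.002,0,0,0]],
  ],
)

```text
time_s: 7.85
ee_pos: [603.8, 34.0, 161.0]
orientation: [3.14, -0.0, 1.334]
ft_force: [-2.5, 0.3, 3.4]
gripper_width: 0.093
```

Contact came at TCP z 161, which is where the notch floor was expected. I'll ease off slightly and let go.

>>> apply_moves(
  deltas=[
    [[0,0,-0.0005,0,0,0],[0,0,-0.0005,0,0,0],[0,0,-0.0005,0,0,0]],
  ],
  grip_force=20,
)

```text
time_s: 8.22
ee_pos: [603.7, 34.0, 161.1]
orientation: [3.141, -0.0, 1.334]
ft_force: [0.7, -0.2, -2.8]
gripper_width: 0.099
```

>>> apply_moves(
  deltas=[
    [[0,0,0,0,0,0],[0,0,0,0,0,0],[0,0,0,0,0,0],[0,0,0,0,0,0],[0,0,0,0,0,0]],
  ],
  gripper=0.04,
)

```text
time_s: 8.85
ee_pos: [603.7, 34.0, 161.2]
orientation: [3.14, -0.0, 1.334]
ft_force: [0.5, 0.1, -0.3]
gripper_width: 0.465
```

```bash
python3 go.py 603.5 34 260 -13.55
python3 - <<'E'
from h import *
im,D=arm.camera('scene');iw,Dw=arm.camera('wrist')
g=np.zeros((600,800,3),np.uint8);g[:520,:420]=cv2.resize(im[120:293,290:430],(420,520),interpolation=cv2.INTER_CUBIC);g[:285,420:]=cv2.resize(iw,(380,285))
cv2.imwrite('pics/s3.png',g)
E
```

```text
t 8.85 pos [603.7  34.  161.2] N 2 F [ 0.5  0.1 -0.3] w 0.465
[[-0.0, -0.0001, -0.0494, 0.03, -0.0, -0.01], [-0.0001, -0.0001, -0.0988, 0.06, -0.01, -0.01]]
```

View pics/s3.png

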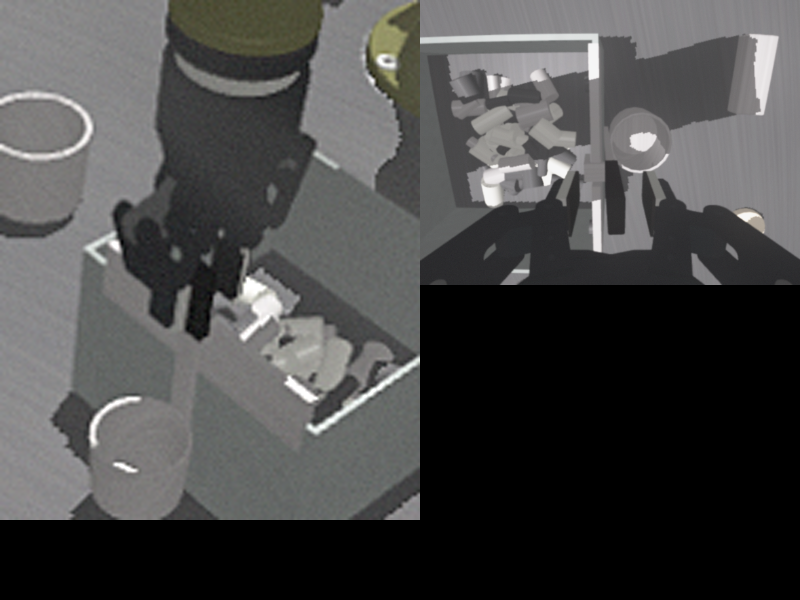

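The dipper hangs on its own: hook at (595,172) across the lip, cup outside, and the grip free between the open fingers. I'll withdraw straight up.

>>> apply_moves(
  deltas=[
    [[0,0,-0.01,0,0,0],[0,0,-0.03,0,0,0],[0,0,-0.06,0,0,0],[0,0,-0.1,0,0,0],[0,0,-0.13,0,0,0]],
  ],
)

```text
time_s: 9.57
ee_pos: [604.2, 33.8, 294.9]
orientation: [3.137, -0.002, 1.334]
ft_force: [-0.3, 0.0, -1.0]
gripper_width: 0.47
```

>>> apply_moves(
  deltas=[
    [[0.03,0,0,0,0,0],[0.08,0,0,0,0,0],[0.14,0,0,0,0,0],[0.2,0,0,0,0,0],[0.2,0,0,0,0,0]],
  ],
)

```text
time_s: 10.2
ee_pos: [650.2, 236.3, 295.0]
orientation: [3.139, -0.004, 1.344]
ft_force: [-0.6, -0.5, -0.4]
gripper_width: 0.468
```

Run:
```python
from h import *
print(arm.state()['time_s'],arm.state()['ee_pos'])
im,D=arm.camera('scene');it,Dt=arm.camera('top')
g=np.zeros((600,800,3),np.uint8);g[:520,:420]=cv2.resize(im[150:323,290:430],(420,520),interpolation=cv2.INTER_CUBIC);g[:285,420:]=cv2.resize(it,(380,285));g[300:600,420:800]=cv2.resize(it[180:260,140:241],(380,300),interpolation=cv2.INTER_CUBIC)
cv2.imwrite('pics/s4.png',g)
a=np.radians(-13.55);ux=np.array([np.cos(a),np.sin(a),0]);uy=np.array([-np.sin(a),np.cos(a),0])
for nm,d in(('scene',D),('top',Dt)):
    Q=cloud(cam(nm),d)-[594.5,36,0]; L=np.stack([Q@ux,Q@uy,Q[...,2]],-1)
    near=(abs(L[...,0])<18)&(abs(L[...,1])<16)
    for n,m in(('grip',near&(L[...,2]>156)&(L[...,2]<215)),('hook',near&(L[...,2]>134)&(L[...,2]<148)&(L[...,0]<4)&(abs(L[...,1])<8))):
        w=L[m]
        if len(w): print(nm,n,len(w),np.percentile(w,[2,50,98],axis=0).round(1).tolist())
# unmoved objects: difference from the start in the scene view
for n in('scene','top'):
    o=np.load(n+'0.npz')['D']; c=D if n=='scene' else Dt
    for k,(u,v) in (dict(can=(163,180),ball=(220,270),gauge=(302,345)) if n=='scene' else dict(can=(390,187),ball=(281,158),gauge=(193,150))).items():
        print(n,k,np.abs(c-o)[v-12:v+13,u-12:u+13].mean().round(2))
```

```text
10.2 [650.17511077 236.30192827 295.00529279]
scene grip 267 [[7.2, -11.6, 157.4], [14.9, 1.8, 182.0], [17.2, 10.2, 199.7]]
scene hook 18 [[-10.8, -2.1, 134.5], [-2.8, 4.6, 140.0], [2.2, 7.6, 144.2]]
top grip 91 [[7.2, -12.8, 159.7], [11.2, -4.3, 194.8], [17.4, 8.5, 198.6]]
top hook 43 [[-9.0, -7.7, 137.6], [-2.9, -0.3, 141.9], [3.0, 7.4, 143.7]]
scene can 13.57
scene ball 7.89
scene gauge 5.56
top can 4.85
top ball 10.76
top gauge 15.85
```

View pics/s4.png

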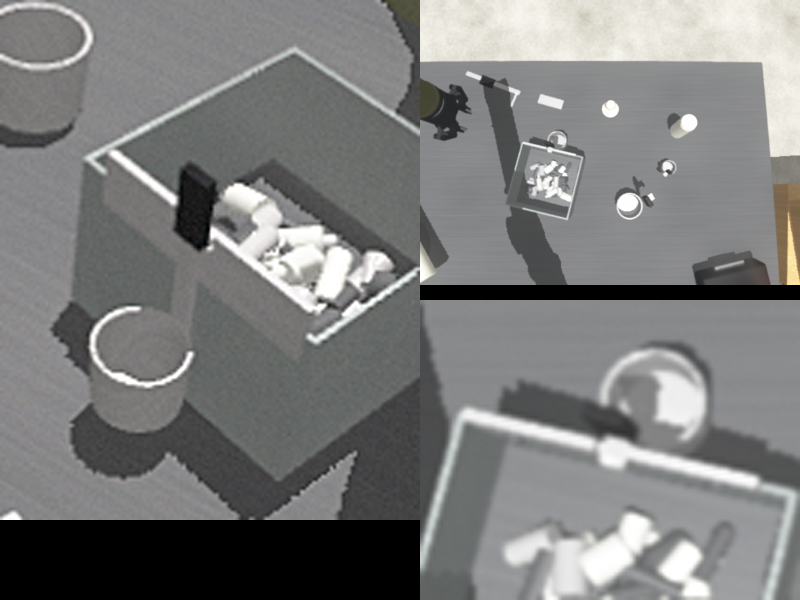

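The dipper hangs level. The bridge's top is at about z 142, which is the notch floor at 138 plus 4 mm. Nothing is touching it, so I'll hand the job in.

```bash
python3 -c "
from station import arm
print(arm.finish_job())"
```

```text
the job is handed in; nothing more can be done
None
```

The middle-sized dipper now hangs by its hook in the notch on the bin's far lip, cup outside, and I handed the job in at about 10 s. I identified it by its 64 mm cup and the 34 mm from strap to cup. I gripped it by the black grip and lowered it onto the lip with about 5–6 N of contact, as estimated from the wrist force, well under the 25 N limit.

- **Seating:** The last check, after letting go and withdrawing, showed the top of the hook's bridge at about z = 142 mm. That is the notch floor at 138 plus the 4 mm bridge, so the hook is fully in. The dipper hung by itself, nothing touched it, and the top and scene views agreed.
- **Other objects:** The spray can, ball stand and gauge block look unmoved in the final picture, and the arm did not go near them. My number check on them was inconclusive: it showed mean depth differences of 5–16 mm. I put that down to sensor noise and pixels with no reading, and I did not follow it up.

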